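# Pump the bar clamp onto a glued storage cube and hold it

### The arm

A 6-joint arm with a two-finger parallel gripper is mounted at the origin on the work surface. World frame = base frame: x ahead of the robot, y to its left, z up, the work surface at z = 0. Lengths are in m, angles in rad, forces in N, time in s.
With the tool pointing down it reaches from about 0.35 to 0.925 m from the base axis. Payload 6.4 kg.
Tool frame: the origin (TCP) lies between the finger pads; the fingertips stand 8 mm ahead of it and the grasp point (between the pads) lies 11 mm behind it; z points along the fingers, y is the line along which they close (so a half turn about z gives the same grasp; the last joint's range is limited). The gripper opens to 94 mm and grips with 3 to 60 N. Pads are 16 mm wide; open, the fingers measure 119 mm over their backs; the gripper's body (75 mm by 177 mm) begins 78 mm behind the grasp point.
Start: joints at [-1.353, 0.245, 1.558, -0, 1.339, -0.174], TCP at [0.248, -0.601, 0.213] pointing down, gripper open.
Joint ranges: [-3.13, 3.13], [-1.02, 2.26], [0.13, 2.54], [-0.95, 4.09], [0.21, 2.88], [-2.74, 2.74]. Speed limits (rad/s): [2.57, 2.57, 3.14, 3.14, 3.14, 3.14].

### API

Orientations are given as [roll, pitch, yaw] about the fixed x, y, z axes, in that order (R = Rz(yaw) Ry(pitch) Rx(roll)).
In Python, from plant import * gives the robot as it stands.
- The arm moves only by the tool send_rows, never from a script. Its argument "targets" is text: rows parted by semicolons, each of 4 numbers parted by spaces: the shift along the tool's x, y, z in units of 0.5 m (1.0 is 0.5 m), then the turn about the tool's z in units of 180 degrees (1.0 is 180 degrees). A call has 1 to 12 rows; each row is the pose to reach, as a shift and turn from the pose commanded when the call began, along the tool's axes at that moment, turning the shorter way round; what a row does not reach only later rows make up. A row lasts 1/12 s, in which the tool goes at most 41.7 mm and 7.16 degrees, less where a joint would pass 70% of its speed; a pose out of reach is approached as far as the arm can. A call with a number of a shift or a turn outside -1 to 1 is refused whole. A call with a gripper value outside its range is refused whole. "jaw" is the closure, from -1 (fully open) to 1 (shut), set as the call begins (left out, the last holds). The fingers move at their own pace and stop on an object; "force" is the grip in N (left out, the last holds). Time passes only in rows, so rows that repeat a pose let the fingers close. It gives the time, the measured TCP pose, the force, the opening and the grip force at its end, in the units of the state.
- get_obs(): the state, without advancing time (a new reading comes with each control period).
- capture(name): name is "side" or "top"; returns the picture (384x512x3 uint8, red, green, blue); there is no depth.
- camera_info(name): a dict with "fovy" (degrees; the focal length in pixels is half the picture's height over the tangent of half this angle, whatever the lens; pixels are square), "cx", "cy" (the principal point, pixels), "k1" (the pictures are not rectified: a ray, as slopes to the right and down, at radius r is drawn at 1 + k1 r^2 times it, then the intrinsics apply), "rvec" (rotation vector, rad) and "tvec" (3), from world to camera coordinates, as OpenCV has them. Camera axes: x right, y down, z forward; pixel columns grow to the right and rows downward; lengths in m; the calibration is good to about 2 mm. A picture is of the moment at which its call begins. camera_info takes no time and is no camera call.
- hand_in(): hands the job in; it is judged then, once.
The state is a dict: "time_s": time; "joint_positions": joint angles; "dq": joint speeds; "joint_efforts": joint torques, N m; "tcp_pos": TCP position; "tool_rot": TCP orientation; "force": force on the tool from outside, world axes, zero at the start; "moment": the same for the moment, N m; "gripper_width": opening from 0.0 (shut) to 1.0 (fully open); "finger_force": force on a finger pad.
Only numpy, scipy, OpenCV 4.12 (cv2) and the standard library are available. Lean on these libraries where they do the work, as an engineer would, in place of code of your own. Each camera call takes 0.05 s, during which the arm holds its last target. There are 200 camera calls.

### The job

The little blue storage cube has a freshly glued joint: pump the black trigger of the red one-hand bar clamp against its handle until the jaw's sprung pad has pushed the cube against the fixed jaw and is pressed in about half way (the yellow half of its stem gone, the white half still showing), never all the way in, which would crush the cube. Work the jaw with the trigger only, do not touch the jaw or the cube, and leave the jar, spool and hex key alone. Finish while still squeezing the trigger, holding that pressure.

Things in the scene. Friction and masses are not known exactly. Their poses are not given: they have to be found in the camera images.
- clamp: Red one-hand bar clamp bolted to the table on a grey base plate 384 x 90 x 10 mm. Origin on the table surface under the middle of the fully squeezed grip; +x is the way the jaw advances, z up. On its red housing (36 mm wide, x from -40 to 46 mm, top at z = 56 mm) stand, free from above, the fixed red handle (x from 1 to 15 mm, 28 mm wide, up to z = 131 mm) and, behind it, the black trigger.
- trigger_travel (a joint): Trigger travel (m), sliding in clamp +x to the handle: 0 = out, 0.016 = fully squeezed. A 3 to 5 N spring returns it. Ratchet: squeezing drives the jaw forward, letting out leaves the jaw where it is. Teeth 7 mm: up to 6 mm of a squeeze may be idle, a full pump advances the jaw about 14 mm (10 to 16 on the first). Driving the jaw takes about 12 N on the trigger plus the pad's force.
- trigger: The black trigger post: 12 mm thick in x, 26 mm wide, z from 58 to 122 mm; rear face at clamp x = -31 mm when out (46 mm across with the handle), -15 mm fully squeezed (30 mm across). Its origin coincides with the clamp's origin when out and slides with it.
- squeeze (a point): Point 98 mm above the clamp's origin: midway between the handle's front and trigger's rear faces when fully squeezed. Only the trigger moves, so a gripper whose fingers close evenly along clamp x should be centred here (the trigger's rear face is 31 mm from it when out).
- trigger_face (a point): Centre of the trigger's rear (-x) face at 98 mm height, moves with the trigger.
- handle_face (a point): Front (+x) face of the fixed handle at 98 mm height.
- jaw_travel (a joint): Travel of the red moving jaw along clamp +x (m), 0 to 0.075; starts 0.008 to 0.030. Friction of 8 N keeps it where it is left.
- jaw: Red moving jaw block 20 x 50 x 54 mm (x from 94 to 114 mm at jaw = 0, top at z = 66 mm) with the sprung pad and a steel ratchet bar (below z = 38 mm) that runs back through the housing. Its origin is the clamp's origin moved along x by the jaw value.
- pad_travel (a joint): How far the sprung pad is pressed into the jaw (m): 0 = fully out, 0.007 = half (the yellow half of the 14 mm stem, next to the jaw, has gone in; the white half next to the black cap shows), 0.014 = fully in. Spring 0.6 N per mm.
- pad: The sprung pad: a stem 18 mm across, yellow half next to the jaw, white half in front, ending in a black disc 32 mm across, 4 mm thick, whose front face is at clamp x = 132 mm + jaw - pad, 36 mm high.
- pad_face (a point): Centre of the pad cap's front face.
- anvil: Fixed red jaw with a rubber facing, 60 mm wide, top at z = 68 mm, on the base plate, set 236 to 250 mm from the clamp origin. Same axes as the clamp; its origin lies 240 mm behind its facing, at table height.
- anvil_face (a point): Centre of the fixed jaw's facing (the side towards the cube), 36 mm above the table.
- cube: The work: small blue thin-walled storage cube, 56 mm each way, with a white swing door on a pin hinge on one side. Loose, 70 to 115 g, stands on the clamp's base plate 1 to 4 mm short of the fixed jaw. Origin at the centre of its underside.
- jar: Glass jar of brass nozzles with metal lid, 60 mm across, 86 mm high, origin under its centre. Bystander.
- spool: Lime green spool standing upright, 72 mm across, 60 mm high, origin under its centre. Bystander.
- hexkey: Chrome hex key, 100 x 30 mm, 8 mm thick, lying; origin near the middle of its long leg. Bystander.
There are look-alikes about, which are no part of the job. Leave any purple look-alike of the cube alone.

How it is judged:
At the end, for the whole second after the job is handed in: The pad is pressed in 3.5 to 10.5 mm of its 14 mm, the cube stands upright (within 0.1 rad) squeezed between pad and fixed jaw with more than 1.5 N on both, and the fingers still press the trigger with more than 2 N, at least 2 mm in (value of joint pad_travel between 0.0035 and 0.0105 m and contact force between pad and cube above 1.5 N and contact force between cube and anvil above 1.5 N and contact force between the fingers and trigger above 2 N and value of joint trigger_travel above 0.002 m and angle between cube's own z axis and vertical below 0.1 rad); the arm keeps its last pose, push and grip.
It fails at once if the cube was crushed: pad pressed in beyond 13 mm, or more than 25 N on the cube (value of joint pad_travel above 0.013 m or contact force between pad and cube above 25 N).
It fails at once if the robot pushed the jaw itself (more than 2 N) (contact force between any of the arm, the fingers and jaw above 2 N).
It fails at once if the robot touched the cube (more than 2 N) (contact force between any of the arm, the fingers and cube above 2 N).
It fails at once if the jar, spool or hex key was moved by more than 20 mm (distance of any of jar, spool, hexkey from where it was at the start of the episode above 0.02 m).
It also fails if it takes over 51 s, if anything falls off the work surface, if the arm or the gripper's body presses on something with over 40 N, if the wrist force passes 120 N, or if a joint passes its speed limit or range.

## Working session

There is one attempt and no reset: what is moved stays moved. The work goes in short steps, Python scripts to look and compute and a tool call to move; the robot and the scene stay as the last step left them, time stands still between calls to the robot, and variables do not carry over. Pictures are saved under pics/ and viewed, at most 10 in all, crops included, and the job is handed in when it is done.

Besides the shell and the picture viewer there is one more tool, called after "Call:" in YAML: its name, and indented under it one key for each argument. send_rows: Moves the arm, as the interface text tells. Its arguments: {"type":"object","properties":{"targets":{"type":"string"},"jaw":{"type":"number"},"force":{"type":"number"}},"required":["targets"]}

```bash
mkdir -p pics
python3 - <<'E'
from plant import *
import cv2
for n in ("side","top"):
    cv2.imwrite(f"pics/{n}0.png",cv2.cvtColor(capture(n),cv2.COLOR_RGB2BGR)); print(camera_info(n))
print(get_obs())
E
```

```text
{'fovy': 56.28736387197456, 'cx': 254.9897766208204, 'cy': 192.42781115522612, 'k1': -0.021287188507852016, 'rvec': array([ 0.56918759, -2.44390959,  1.4397853 ]), 'tvec': array([0.48059225, 0.19932266, 0.79512897])}
{'fovy': 52.15293803069884, 'cx': 260.1494259689936, 'cy': 192.75950070173, 'k1': -0.08173024313836501, 'rvec': array([ 2.15008927, -2.14356744,  0.14719   ]), 'tvec': array([-0.00989306,  0.56633193,  1.0936068 ])}
{'time_s': 0.1, 'joint_positions': array([-1.35310138e+00,  2.45702707e-01,  1.55885729e+00,  6.16319842e-06,
        1.33872715e+00, -1.74075519e-01]), 'dq': array([-0.00062159, -0.00263546, -0.0043279 , -0.00048196,  0.00054704,
       -0.00374256]), 'joint_efforts': array([-1.79740568e-04, -4.16913128e+01, -3.15527523e+01,  6.85664546e-02,
        3.09707480e-02, -6.90666161e-05]), 'tcp_pos': array([ 0.24809428, -0.60022859,  0.21250083]), 'tool_rot': array([-3.13992480e+00, -2.99388167e-04,  3.91768795e-01]), 'force': array([-0.39401548,  0.26177276,  0.60409423]), 'moment': array([-0.00750614, -0.00254586, -0.0432671 ]), 'finger_force': 0.0, 'gripper_width': 0.9988706646093759}
```

View pics/side0.png

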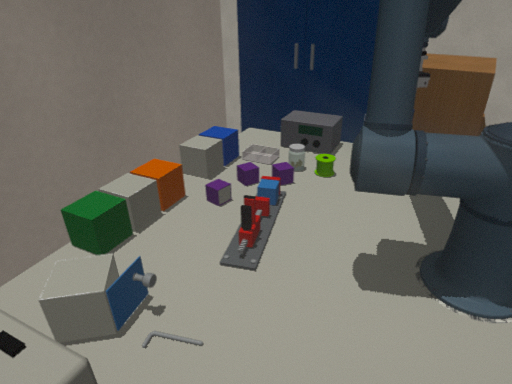

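View pics/top0.png

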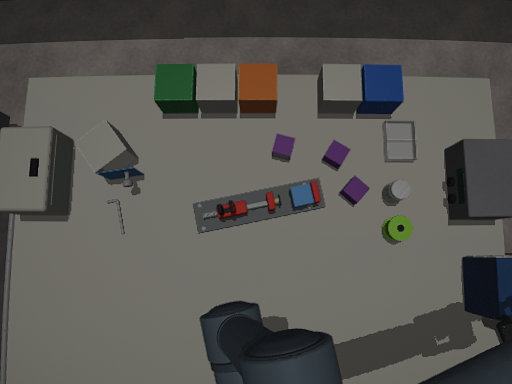

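The clamp spans (195..325, 180..230) in the top view, with the handle and trigger near (225,209) and the cube at (302,196). The side view looks from behind the clamp, which is near (255,215). I'll enlarge both.

Run:
```python
import cv2
a=cv2.imread("pics/top0.png")[172:237,188:333]; cv2.imwrite("pics/topc.png",cv2.resize(a,(0,0),fx=5.5,fy=5.5,interpolation=cv2.INTER_CUBIC))
a=cv2.imread("pics/side0.png")[168:268,215:295]; cv2.imwrite("pics/sidec.png",cv2.resize(a,(0,0),fx=6,fy=6,interpolation=cv2.INTER_CUBIC))
```

```text
(no output)
```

View pics/topc.png

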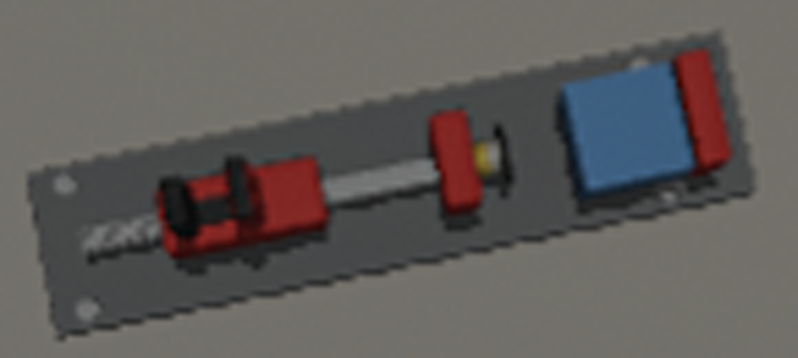

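View pics/sidec.png

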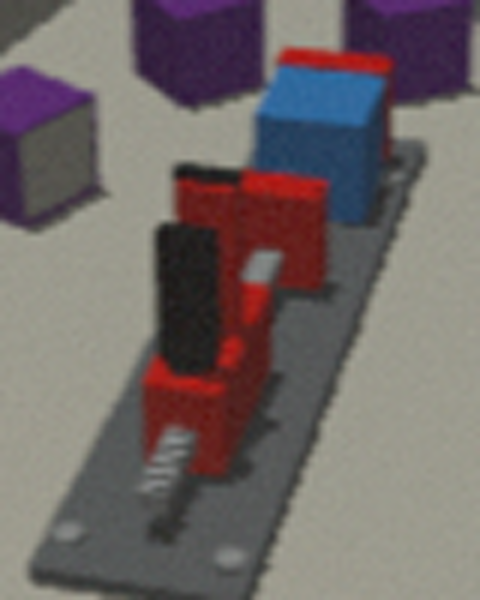

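The top crop shows the plate corners at about (30,172), (58,337), (755,190) and (720,32), with yellow and white both showing on the stem. The side crop shows the trigger's rear face at (157..217, 230..370) and the handle's black top at (176..240, 165..183).

```bash
cat > h.py <<'E'
from plant import *
import numpy as np, cv2
from scipy.optimize import least_squares
def proj(n,P):
    c=camera_info(n); P=np.atleast_2d(P).astype(float); f=192/np.tan(np.radians(c['fovy']/2))
    K=np.array([[f,0,c['cx']],[0,f,c['cy']],[0,0,1]])
    return cv2.projectPoints(P,c['rvec'],c['tvec'],K,np.array([c['k1'],0,0,0]))[0][:,0]
def world(p,C):
    C=np.atleast_2d(C)/1000.; c,s=np.cos(p[2]),np.sin(p[2])
    return np.c_[p[0]+c*C[:,0]-s*C[:,1],p[1]+s*C[:,0]+c*C[:,1],C[:,2]]
E
python3 - <<'E'
from h import *
T=lambda u,v:(188+(u+.5)/5.5-.5,172+(v+.5)/5.5-.5)
S=lambda u,v:(215+(u+.5)/6-.5,168+(v+.5)/6-.5)
# (cam,pixel,pt,dof: 0 clamp,3 plate off,4 jaw,5 anvil)
F=[("top",T(30,172),(-192,45,10),3),("top",T(57,335),(-192,-45,10),3),("top",T(755,188),(192,-45,10),3),("top",T(720,32),(192,45,10),3),
("top",T(316,157),(46,18,56),0),
("top",T(432,114),(94,25,66),4),("top",T(465,110),(114,25,66),4),
("top",T(710,50),(0,30,68),6),
("side",S(157,228),(-31,13,122),0),("side",S(217,230),(-31,-13,122),0),("side",S(160,365),(-31,13,58),0),("side",S(213,372),(-31,-13,58),0),
("side",S(175,181),(1,14,131),0),("side",S(240,184),(1,-14,131),0),
("side",S(145,378),(-40,18,56),0),("side",S(228,388),(-40,-18,56),0),
("side",S(328,183),(94,-25,66),4),
("side",S(30,572),(-192,45,10),3),("side",S(425,145),(192,-45,10),3)]
def res(p,full=False):
    r=[]
    for n,px,c,d in F:
        c=np.array(c,float)
        if d: c[0]+=p[d]*1000
        r.append(proj(n,world(p,c))[0]-px)
    r=np.array(r)
    return r if full else r.ravel()
b=None
s=least_squares(res,[.5,0,-1.5,.1,.02,0,.25],loss='soft_l1',x_scale=[.1,.1,.1,.1,.1,1,.1])
print(s.x.round(4)); 
for f,r in zip(F,res(s.x,True)): print(f[0],f[2],r.round(2))
np.save("p.npy",s.x)
p=s.x; o=get_obs(); w=world(p,(0,0,98))[0]; print(w,np.hypot(*w[:2]))
E
```

```text
[ 5.1530e-01  7.4900e-02 -1.3571e+00  8.0600e-02  1.3700e-02 -1.0000e-04
  2.5510e-01]Traceback (most recent call last):
  File "<stdin>", line 25, in <module>
  File "<stdin>", line 19, in res
  File "h.py", line 5, in proj
    c=camera_info(n); P=np.atleast_2d(P).astype(float); f=192/np.tan(np.radians(c['fovy']/2))
ValueError: time passes only in moves, steps and waits
```

```bash
sed -i 's/c=camera_info(n); P=/c=CI[n]; P=/; s/^def proj/CI={n:camera_info(n) for n in ("side","top")}\ndef proj/' h.py
cat > fit.py <<'E'
from h import *
T=lambda u,v:(188+(u+.5)/5.5-.5,172+(v+.5)/5.5-.5)
S=lambda u,v:(215+(u+.5)/6-.5,168+(v+.5)/6-.5)
F=[("top",T(30,172),(-192,45,10),3),("top",T(57,335),(-192,-45,10),3),("top",T(755,188),(192,-45,10),3),("top",T(720,32),(192,45,10),3),
("top",T(316,157),(46,18,56),0),
("top",T(432,114),(94,25,66),4),("top",T(465,110),(114,25,66),4),
("top",T(710,50),(0,30,68),6),
("side",S(157,228),(-31,13,122),0),("side",S(217,230),(-31,-13,122),0),("side",S(160,365),(-31,13,58),0),("side",S(213,372),(-31,-13,58),0),
("side",S(175,181),(1,14,131),0),("side",S(240,184),(1,-14,131),0),
("side",S(145,378),(-40,18,56),0),("side",S(228,388),(-40,-18,56),0),
("side",S(328,183),(94,-25,66),4),
("side",S(30,572),(-192,45,10),3),("side",S(425,145),(192,-45,10),3)]
def res(p,full=False):
    r=[]
    for n,px,c,d in F:
        c=np.array(c,float)
        if d: c[0]+=p[d]*1000
        r.append(proj(n,world(p,c))[0]-px)
    return np.array(r) if full else np.ravel(r)
s=least_squares(res,[.5,0.07,-1.35,.08,.013,0,.25],loss='soft_l1'); p=s.x
print(p.round(4))
for f,r in zip(F,res(p,True)): print(f[0],f[2],r.round(2))
np.save("p.npy",p); print(world(p,(0,0,98))[0])
im=cv2.cvtColor(cv2.imread("pics/top0.png"),cv2.COLOR_BGR2RGB)
out=[]
for n,x0,y0,k in (("top",188,172,5.5),("side",215,168,6)):
    c=cv2.imread(f"pics/{n}c.png")
    def box(a,b,col):
        q=[(x,y,z) for x in (a[0],b[0]) for y in (a[1],b[1]) for z in (a[2],b[2])]
        P=((proj(n,world(p,q))-(x0,y0)+.5)*k).astype(int)
        for i in range(8):
            for j in (1,2,4):
                if i<i^j: cv2.line(c,tuple(map(int,P[i])),tuple(map(int,P[i^j])),col,1)
    box((-31,-13,58),(-19,13,122),(0,255,255)); box((1,-14,56),(15,14,131),(0,255,0)); box((-40,-18,10),(46,18,56),(255,255,0))
    J=p[4]*1000; box((94+J,-25,12),(114+J,25,66),(255,0,255))
    out.append(c)
h=cv2.resize(out[1],(420,525)); H=np.zeros((600,800,3),np.uint8); H[:210,:460]=out[0][:210,:460][:, :460]; H[:525,380:]=h
H[:300,:380]=out[0][20:320,100:480]
cv2.imwrite("pics/ov.png",H)
E
python3 fit.py
```

```text
[ 0.5153  0.0749 -1.3571  0.0806  0.0137  0.0083  0.2551]
top (-192, 45, 10) [-0.88  1.39]
top (-192, -45, 10) [-0.08  1.58]
top (192, -45, 10) [0.54 1.05]
top (192, 45, 10) [-0.06  0.1 ]
top (46, 18, 56) [0.3  0.06]
top (94, 25, 66) [-0.02  0.49]
top (114, 25, 66) [ 0.9  -0.25]
top (0, 30, 68) [-0.09 -0.46]
side (-31, 13, 122) [-0.52  0.45]
side (-31, -13, 122) [-0.06  1.39]
side (-31, 13, 58) [-0.12 -0.29]
side (-31, -13, 58) [ 1.15 -0.08]
side (1, 14, 131) [-0.33 -1.41]
side (1, -14, 131) [-0.17 -0.65]
side (-40, 18, 56) [-0.56 -0.03]
side (-40, -18, 56) [-0.31  0.24]
side (94, -25, 66) [-0.97  1.79]
side (-192, 45, 10) [-0.19 -1.19]
side (192, -45, 10) [ 0.02 -1.03]
[0.51527559 0.07487537 0.098     ]
```

View pics/ov.png

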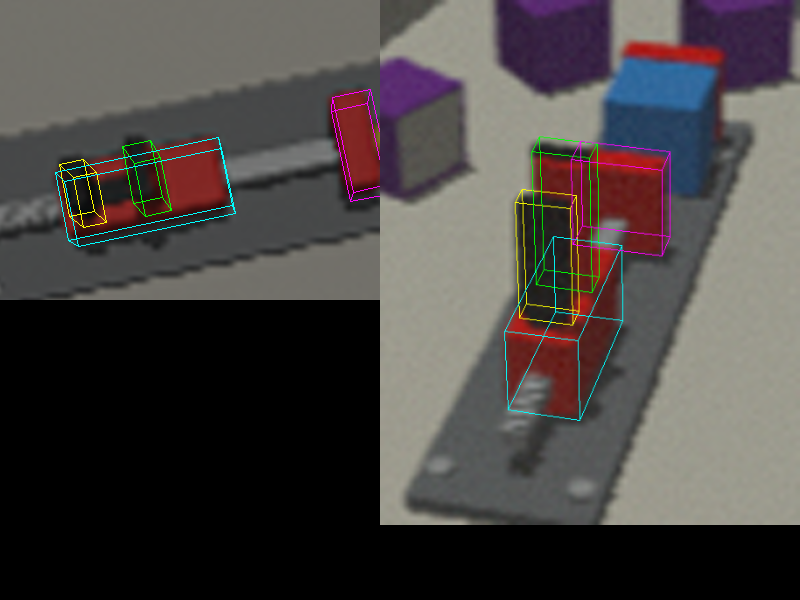

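The overlay fits to about 2–3 mm. Next, the approach shift in tool axes.

```bash
cat > go.py <<'E'
from h import *
from scipy.spatial.transform import Rotation as R
p=np.load("p.npy"); o=get_obs(); Rt=R.from_euler('xyz',o['tool_rot']).as_matrix()
for z in (.2125,.087):
    w=np.array([p[0],p[1],z]); print("shift units",(Rt.T@(w-o['tcp_pos'])/.5).round(4))
d=p[2]+np.pi/2-o['tool_rot'][2]; print("turn",-d/np.pi, o['time_s'],o['tcp_pos'],o['force'],o['finger_force'],o['gripper_width']*94)
E
python3 go.py
```

```text
shift units [ 1.0094 -1.0439  0.002 ]
shift units [ 1.0093 -1.0435  0.253 ]
turn 0.056672471725720736 0.1 [ 0.24809428 -0.60022859  0.21250083] [-0.39401548  0.26177276  0.60409423] 0.0 93.89384247328134
```

Call:
send_rows:
  targets: "0.96 -0.99 0 0.0567;0.96 -0.99 0 0.0567;0.96 -0.99 0 0.0567;0.96 -0.99 0 0.0567;0.96 -0.99 0 0.0567;0.96 -0.99 0 0.0567;0.96 -0.99 0 0.0567;0.96 -0.99 0 0.0567;0.96 -0.99 0 0.0567;0.96 -0.99 0 0.0567;0.96 -0.99 0 0.0567;0.96 -0.99 0 0.0567"
  jaw: -1
  force: 40

```text
time_s: 1.1
tcp_pos: [0.4329, -0.134, 0.2133]
tool_rot: [3.142, -0.0, 0.213]
force: [0.8, -0.1, 0.1]
gripper_width: 0.999
finger_force: 0.0
```

```bash
python3 go.py
```

```text
shift units [ 0.2494 -0.3734  0.0017]
shift units [ 0.2494 -0.3734  0.2527]
turn -0.00013488313523020873 1.1 [ 0.43291224 -0.13399236  0.21332235] [ 0.80975845 -0.06485366  0.14865987] 0.0 93.86247687434827
```

Call:
send_rows:
  targets: "0.24 -0.36 0 0;0.24 -0.36 0 0;0.24 -0.36 0 0;0.24 -0.36 0 0;0.24 -0.36 0 0;0.24 -0.36 0 0;0.24 -0.36 0 0;0.24 -0.36 0 0;0.24 -0.36 0 0"

```text
time_s: 1.85
tcp_pos: [0.5115, 0.0641, 0.2131]
tool_rot: [3.141, 0.001, 0.212]
force: [-0.5, -0.8, -0.6]
gripper_width: 1.001
finger_force: 0.0
```

```bash
python3 go.py
```

```text
shift units [ 0.012  -0.0195  0.0013]
shift units [ 0.0122 -0.0195  0.2523]
turn -0.00046473851981406844 1.85 [0.51148518 0.06408661 0.21313745] [-0.54186068 -0.82752817 -0.61157624] 0.0 94.08247086558556
```

Call:
send_rows:
  targets: "0.012 -0.0195 0 0;0.012 -0.0195 0.05 0;0.012 -0.0195 0.1 0;0.012 -0.0195 0.15 0;0.012 -0.0195 0.2 0;0.012 -0.0195 0.252 0;0.012 -0.0195 0.252 0;0.012 -0.0195 0.252 0;0.012 -0.0195 0.252 0"

```text
time_s: 2.6
tcp_pos: [0.5168, 0.0756, 0.089]
tool_rot: [3.141, -0.002, 0.213]
force: [0.7, 1.0, 0.8]
gripper_width: 1.002
finger_force: 0.0
```

```bash
python3 go.py
python3 - <<'E'
from h import *
a=capture("side")[150:260,205:300]; b=capture("top")[172:237,188:333]
A=cv2.resize(a,(0,0),fx=4,fy=4,interpolation=2); B=cv2.resize(b,(0,0),fx=2.8,fy=2.8,interpolation=2)
H=np.zeros((450,800,3),np.uint8); H[:A.shape[0],:A.shape[1]]=A; H[:B.shape[0],390:390+B.shape[1]]=B
cv2.imwrite("pics/d1.png",H[...,::-1])
E
```

```text
shift units [-0.0029  0.0009 -0.247 ]
shift units [-0.0034  0.0008  0.004 ]
turn -0.00033312971018761227 2.6 [0.51684814 0.07561916 0.08899659] [0.67323932 0.99143369 0.80491754] 0.0 94.16406845780305
```

View pics/d1.png

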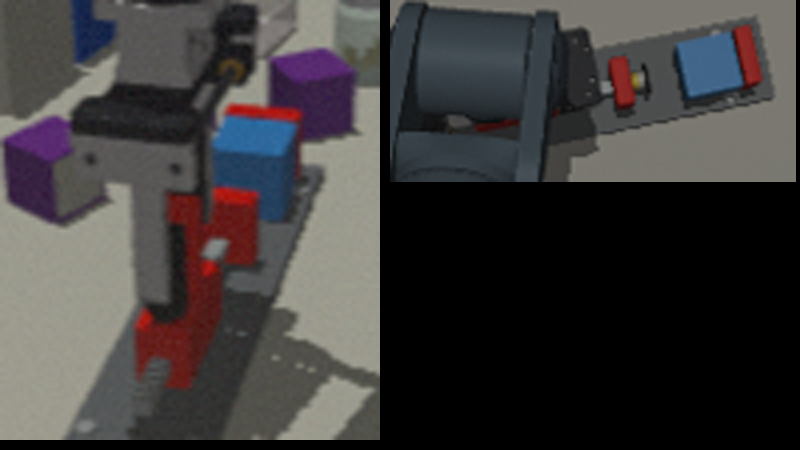

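The side view shows the rear finger behind the trigger. The top view sees the jaw, pad and cube unobstructed. First pump, with the gripper at force 32.

Call:
send_rows:
  targets: "0 0 0 0;0 0 0 0;0 0 0 0;0 0 0 0;0 0 0 0;0 0 0 0;0 0 0 0;0 0 0 0;0 0 0 0"
  jaw: 0.15
  force: 32

```text
time_s: 3.45
tcp_pos: [0.5151, 0.0787, 0.0875]
tool_rot: [-3.136, 0.0, 0.213]
force: [-1.9, 11.4, 1.9]
gripper_width: 0.433
finger_force: 5.8
```

Call:
send_rows:
  targets: "0 0 0 0;0 0 0 0;0 0 0 0;0 0 0 0;0 0 0 0;0 0 0 0;0 0 0 0;0 0 0 0"
  jaw: 0.37

```text
time_s: 4.12
tcp_pos: [0.5156, 0.0763, 0.0874]
tool_rot: [-3.141, 0.0, 0.213]
force: [-1.5, 4.9, 1.8]
gripper_width: 0.319
finger_force: 13.9
```

```bash
python3 go.py
cat > jaw.py <<'E'
# jaw position along clamp x from top view: red/blue profile along the clamp axis
from h import *
import sys
im=capture("top"); cv2.imwrite(f"pics/{sys.argv[1]}.png",im[...,::-1]); p=np.load("p.npy")
def prof(z,y):
    xs=np.arange(90,262,.5); P=np.mean([proj("top",world(p,np.c_[xs,xs*0+yy,xs*0+z])) for yy in y],0) if 0 else None
    acc=[]
    for yy in y:
        q=proj("top",world(p,np.c_[xs,xs*0+yy,xs*0+z])).astype(np.float32)
        acc.append(cv2.remap(im,q[:,0].reshape(-1,1),q[:,1].reshape(-1,1),cv2.INTER_LINEAR)[:,0].astype(float))
    return xs,np.mean(acc,0)
def edges(xs,s):
    s=s-s.max()/2; i=np.where(np.sign(s[1:])!=np.sign(s[:-1]))[0]; return [round(float(xs[k]-s[k]/(s[k+1]-s[k])*.5),1) for k in i]
xs,a=prof(66,np.arange(-20,21,4)); red=np.clip(a[:,0]-a[:,2]-10,0,None)
print("red edges z66",edges(xs,red))
xs,b=prof(66,np.arange(-20,21,4)); print("blue edges z66",edges(xs,np.clip(b[:,2]-b[:,0]-5,0,None)))
xs,c=prof(45,np.arange(-6,7,3)); print("yellow",edges(xs,np.clip(c[:,1]-c[:,2]-15,0,None)))
xs,c=prof(48,np.arange(-10,11,4)); g=c.mean(1); m=(xs>115)&(xs<190); print(" ".join(f"{x:.0f}:{v:.0f}" for x,v in zip(xs[m][::4],g[m][::4])))
E
python3 jaw.py j1
```

```text
shift units [-0.0013  0.0025 -0.2502]
shift units [-0.0012  0.0027  0.0008]
turn -0.00011822140608777179 4.1167 [0.51557638 0.07632968 0.08741445] [-1.47863572  4.88487884  1.82217114] 13.89715388417244 29.98731754664849
red edges z66 [118.0, 137.3, 236.3, 253.5]
blue edges z66 [175.6, 233.4]
yellow [138.7, 144.4]
116:68 118:47 120:44 122:61 124:71 126:72 128:71 130:71 132:71 134:69 136:65 138:64 140:68 142:79 144:85 146:88 148:90 150:82 152:59 154:34 156:46 158:66 160:77 162:77 164:77 166:77 168:76 170:69 172:54 174:37 176:35 178:52 180:78 182:97 184:103 186:102 188:101 190:101
```

Trigger fully squeezed (opening 30.0 mm). The jaw is at about 23.6 mm and the pad front at about 155.5. The cube has about 25 mm to go, so about 32 mm to half press. Two more pumps follow, checking after the first.

Call:
send_rows:
  targets: "0 0 0 0;0 0 0 0;0 0 0 0;0 0 0 0;0 0 0 0;0 0 0 0;0 0 0 0;0 0 0 0"
  jaw: -0.25

```text
time_s: 4.83
tcp_pos: [0.5158, 0.076, 0.0875]
tool_rot: [3.142, -0.0, 0.214]
force: [-1.9, 2.5, 1.1]
gripper_width: 0.625
finger_force: 1.3
```

Call:
send_rows:
  targets: "0 0 0 0;0 0 0 0;0 0 0 0;0 0 0 0;0 0 0 0;0 0 0 0;0 0 0 0;0 0 0 0;0 0 0 0;0 0 0 0;0 0 0 0;0 0 0 0"
  jaw: 0.37

```text
time_s: 5.83
tcp_pos: [0.5156, 0.0763, 0.0874]
tool_rot: [-3.141, 0.0, 0.213]
force: [-1.8, 5.1, 1.7]
gripper_width: 0.314
finger_force: 13.7
```

```bash
python3 go.py; python3 jaw.py j2
```

```text
shift units [-0.0013  0.0025 -0.2501]
shift units [-0.0013  0.0027  0.0009]
turn -0.000166251332459567 5.8333 [0.51562181 0.07632075 0.0874263 ] [-1.79705229  5.11761922  1.6958921 ] 13.675239086151123 29.495975718696066
red edges z66 [125.0, 144.4, 236.3, 253.4]
blue edges z66 [175.5, 233.4]
yellow [146.1, 151.6]
116:91 118:90 120:89 122:80 124:62 126:44 128:50 130:66 132:71 134:72 136:72 138:71 140:70 142:68 144:63 146:63 148:70 150:82 152:90 154:95 156:91 158:72 160:39 162:35 164:57 166:75 168:77 170:70 172:54 174:37 176:35 178:52 180:78 182:97 184:103 186:102 188:101 190:101
```

The jaw advanced only one tooth (7 mm, now about 30.8), because the release was too short. I'll release wider and longer.

Call:
send_rows:
  targets: "0 0 0 0;0 0 0 0;0 0 0 0;0 0 0 0;0 0 0 0;0 0 0 0;0 0 0 0;0 0 0 0;0 0 0 0;0 0 0 0;0 0 0 0;0 0 0 0"
  jaw: -0.5

```text
time_s: 6.88
tcp_pos: [0.5158, 0.076, 0.0874]
tool_rot: [3.141, -0.0, 0.214]
force: [-0.4, -0.1, 0.2]
gripper_width: 0.749
finger_force: 0.0
```

Call:
send_rows:
  targets: "0 0 0 0;0 0 0 0;0 0 0 0;0 0 0 0;0 0 0 0;0 0 0 0;0 0 0 0;0 0 0 0;0 0 0 0;0 0 0 0;0 0 0 0;0 0 0 0"
  jaw: 0.37

```text
time_s: 7.88
tcp_pos: [0.5155, 0.0763, 0.0873]
tool_rot: [-3.141, 0.0, 0.213]
force: [-0.9, 3.6, 0.4]
gripper_width: 0.32
finger_force: 13.9
```

```bash
python3 go.py; python3 jaw.py j3
```

```text
shift units [-0.0012  0.0025 -0.2503]
shift units [-0.0011  0.0027  0.0007]
turn -0.00014865977233652523 7.8833 [0.5155427  0.07632361 0.08734591] [-0.87948564  3.61623188  0.42088425] 13.882180452346802 30.109268317081792
red edges z66 [138.9, 158.5, 236.3, 253.4]
blue edges z66 [175.9, 233.4]
yellow [160.2, 165.7]
116:91 118:90 120:91 122:92 124:92 126:93 128:92 130:90 132:92 134:91 136:80 138:59 140:41 142:49 144:64 146:72 148:72 150:72 152:71 154:70 156:67 158:64 160:64 162:70 164:81 166:90 168:94 170:88 172:64 174:29 176:25 178:49 180:78 182:98 184:103 186:102 188:101 190:101
```

The jaw is at about 44.8 and the pad is just touching the cube. About 3.5 mm remains to seat it, then 7 mm of press. Partial squeeze in stages.

Call:
send_rows:
  targets: "0 0 0 0;0 0 0 0;0 0 0 0;0 0 0 0;0 0 0 0;0 0 0 0;0 0 0 0;0 0 0 0;0 0 0 0;0 0 0 0;0 0 0 0;0 0 0 0"
  jaw: -0.5

```text
time_s: 8.93
tcp_pos: [0.5158, 0.076, 0.0875]
tool_rot: [3.141, -0.0, 0.214]
force: [-1.3, 0.5, -0.5]
gripper_width: 0.751
finger_force: 0.0
```

Call:
send_rows:
  targets: "0 0 0 0;0 0 0 0;0 0 0 0;0 0 0 0;0 0 0 0;0 0 0 0;0 0 0 0;0 0 0 0;0 0 0 0;0 0 0 0;0 0 0 0;0 0 0 0"
  jaw: 0.234

```text
time_s: 9.93
tcp_pos: [0.5149, 0.0793, 0.0873]
tool_rot: [-3.135, 0.0, 0.213]
force: [-2.0, 12.9, 2.4]
gripper_width: 0.382
finger_force: 7.9
```

```bash
python3 go.py; python3 jaw.py j4
```

```text
shift units [-0.0012  0.0071 -0.2504]
shift units [-0.0012  0.0088  0.0006]
turn -0.0003173324578656987 9.9333 [0.51492773 0.0793     0.08733729] [-1.99014106 12.87407739  2.40624131] 7.931681592017412 35.88542513442599
red edges z66 [146.4, 165.5, 238.0, 253.4]
blue edges z66 [179.1, 235.2]
yellow []
116:91 118:90 120:91 122:92 124:92 126:92 128:92 130:90 132:92 134:93 136:94 138:94 140:91 142:82 144:67 146:42 148:37 150:52 152:66 154:72 156:72 158:71 160:71 162:69 164:66 166:64 168:71 170:83 172:91 174:82 176:59 178:30 180:33 182:61 184:87 186:101 188:102 190:101
```

Run:
```python
import cv2,numpy as np
L=[cv2.resize(cv2.imread(f"pics/{n}.png")[178:218,260:330],(0,0),fx=7,fy=7,interpolation=cv2.INTER_CUBIC) for n in("j3","j4")]
cv2.imwrite("pics/cmp.png",np.vstack(L))
```

```text
(no output)
```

View pics/cmp.png

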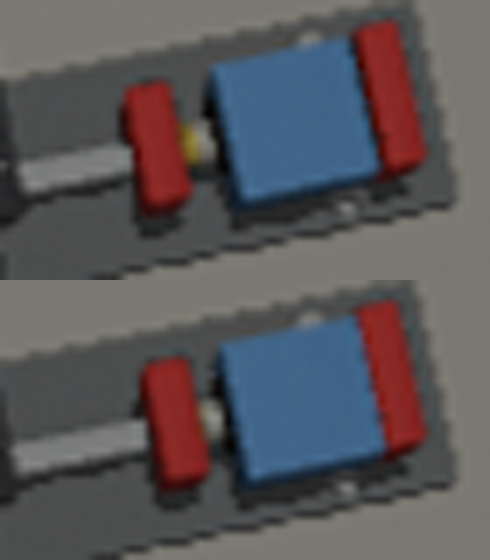

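The jaw moved 7.2 mm and the cube 3.2 mm, so the cube is now against the fixed jaw with the pad in about 4 mm. I'll squeeze about 2.5 mm more.

Call:
send_rows:
  targets: "0 0 0 0;0 0 0 0;0 0 0 0;0 0 0 0;0 0 0 0;0 0 0 0;0 0 0 0;0 0 0 0;0 0 0 0;0 0 0 0"
  jaw: 0.285

```text
time_s: 10.82
tcp_pos: [0.5151, 0.0782, 0.0873]
tool_rot: [-3.137, 0.0, 0.213]
force: [-1.9, 8.9, 1.8]
gripper_width: 0.356
finger_force: 11.5
```

```bash
python3 go.py; python3 jaw.py j5;  python3 - <<'E'
import cv2,numpy as np
L=[cv2.resize(cv2.imread(f"pics/{n}.png")[178:218,260:330],(0,0),fx=7,fy=7,interpolation=cv2.INTER_CUBIC) for n in("j4","j5")]
cv2.imwrite("pics/cmp2.png",np.vstack(L))
E
```

```text
shift units [-0.0012  0.0055 -0.2504]
shift units [-0.0011  0.0066  0.0006]
turn -0.00026769812216333703 10.8167 [0.51513335 0.07823424 0.08733737] [-1.92631549  8.87484137  1.75670372] 11.508168652653694 33.50502860174047
red edges z66 [148.5, 167.4, 238.0, 253.4]
blue edges z66 [179.0, 235.3]
yellow []
116:91 118:90 120:91 122:92 124:92 126:93 128:92 130:90 132:92 134:93 136:94 138:94 140:93 142:91 144:83 146:68 148:47 150:38 152:50 154:66 156:72 158:72 160:71 162:71 164:70 166:67 168:66 170:73 172:82 174:81 176:59 178:30 180:33 182:62 184:88 186:101 188:102 190:101
```

View pics/cmp2.png

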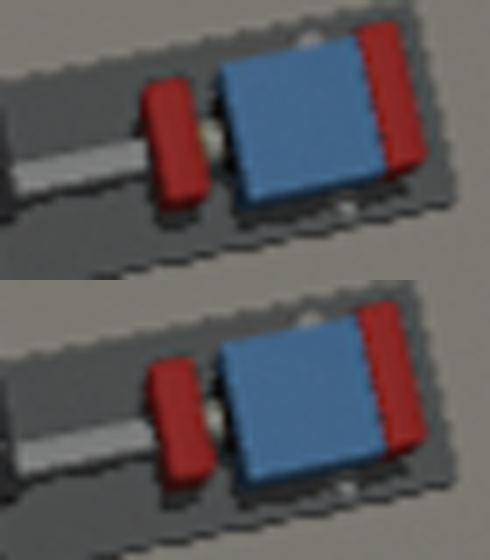

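The cube stays put against the fixed jaw, the yellow is gone and the white is still showing. The pad is in about 6–7 mm and the grip is holding, so I'm handing in.

```bash
python3 -c "
from plant import *
print(hand_in())"
```

```text
the job is handed in; nothing more can be done
None
```

I handed the job in with the cube held against the fixed jaw, the pad pressed in about 6–7 mm by my camera estimate, and the fingers still squeezing the trigger. The hand-in gave no pass/fail result.

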